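# Fit the lap on the graver hone

### The arm

A 6-joint arm with a two-finger parallel gripper is mounted at the origin on the work surface. World frame = base frame: x ahead of the robot, y to its left, z up, the work surface at z = 0. Lengths are in mm, angles in rad, forces in N, time in s.
With the tool pointing down it reaches from about 275 to 750 mm from the base axis. Payload 10.2 kg.
Tool frame: the origin (TCP) lies midway between the tips of the shut fingers; the grasp point (between the pads) lies r.hold_point_z behind it (r.hold_point_z is the distance from the TCP to the grasp point, in mm); z points along the fingers, y is the line along which they close (so a half turn about z gives the same grasp; the last joint's range is limited). The gripper opens to 85 mm and grips with 20 to 120 N. Pads are 22 mm wide; open, the fingers measure 114 mm over their backs; the gripper's body (76 mm by 85 mm) begins 54 mm behind the grasp point. The pads swing forward as they close: fully open they stand 13 mm farther back than shut.
Start: joints at [0.956, 0.313, 1.498, -0, 1.331, -0.223], TCP at [200.485, 485.218, 206.694] pointing down, gripper open.
Joint ranges: [-2.94, 2.94], [-0.97, 2.17], [0.19, 2.56], [-1.23, 4.37], [0.02, 3.11], [-2.88, 2.88]. Speed limits (rad/s): [2.39, 2.39, 3.01, 3.14, 3.14, 3.14].

### API

Orientations are given as a 3x3 rotation matrix whose columns are the frame's x, y, z axes.
In Python, from bench import r, viewer gives the robot as it stands. Calls block until the motion is done:
- r.move_ptp(position, orientation): joint-space move of the TCP to a pose.
- r.line_to(position, v=150, orientation=None): straight line of the TCP; orientation=None keeps the orientation; v is the mean speed in mm/s.
- r.goto_joints(angles): joint-space move.
- r.set_gripper(opening, squeeze=None): finger opening in mm; squeeze is the grip in N (None keeps the last); returns when the fingers have stopped.
- r.hold(seconds).
- r.inverse_kinematics(position, orientation): joint angles nearest the present ones, or None.
- r.get_state(): the state.
- viewer.grab_frame(name): name is "side" or "top"; returns a dict with "img" (384x512x3 uint8, blue, green, red), "fovy" (degrees; the focal length in pixels is half the picture's height over the tangent of half this angle, whatever the lens; pixels are square), "cx", "cy" (the principal point, pixels), "R" (3x3) and "t" (3): a world point X has camera coordinates R X + t. Camera axes: x right, y down, z forward; pixel columns grow to the right and rows downward; lengths in mm; the calibration is good to about 2 mm. A picture is of the moment at which its call begins. There is no depth.
A pose or a line that the arm cannot do raises r.MotionError and nothing moves.
- r.finish_job(): hands the job in; it is judged then, once.
The state is a dict: "t": time; "qpos": joint angles; "dq": joint speeds; "tau": joint torques, N m; "eef_pos": TCP position; "ee_rot": TCP orientation; "wrist_force": force on the tool from outside, world axes, zero at the start; "torque": the same for the moment, N m; "opening": finger opening in mm; "grasp_force": force on a finger pad.
Only numpy, scipy, OpenCV 4.12 (cv2) and the standard library are available. Lean on these libraries where they do the work, as an engineer would, in place of code of your own. Each camera call takes 0.05 s, during which the arm holds its last target. There are 200 camera calls.

### The job

Fit the sharpening lap on the graver hone: take the lap from the rubber mat, lower it over the hone's upright shaft, and turn it under light pressure as needed until the drive pin drops into one of its six holes and the lap sits fully home, flat on the platen. Then slip the loose retaining cap over the end of the shaft so that it rests on the lap's boss. Work gently, never forcing either part down, and leave the other things on the bench where they are.

Things in the scene. Friction and masses are not known exactly. Their poses are not given: they have to be found in the camera images.
- hone: Graver-sharpening hone, a grey machine fixed to the bench, 235 x 172 mm, 68 mm high, with a catch ring on top (158 mm across, to 78 mm). Origin: under the spindle axis at bench height; z up, -x is the front with knob and switch. On top an aluminium platen 100 mm across. A graver-holder post 142 mm high stands 118 mm behind (+x) and 45 mm to +y of the axis.
- hone_seat (a point): Centre of the platen's flat face, 90 mm above the hone's origin, where the lap's underside rests when home. A drive pin 8 mm thick, 7.5 mm high (top 2 mm tapered to 5.6 mm) stands on the face 28 mm from the axis, at any angle round it: no reading reports that angle, it can only be seen or felt. The gearbox holds platen and pin still against hand forces (over 2 N m).
- shaft_tip (a point): Centre of the top of the hone's upright steel shaft, on the spindle axis 54 mm above the platen's face. The shaft is 14 mm in diameter, its top 5 mm tapered to 9 mm.
- lap: Sharpening lap: aluminium disc 125 mm across, 8 mm thick, dark abrasive band on top, about 0.36 kg, lying on the mat. Bore 15.4 mm right through disc and boss. Six 10 mm drive holes through the disc, 28 mm from the centre, every 60 degrees, the first on the lap's +x axis; any may take the pin. Origin: centre of the underside, z up. With no hole over the pin it stops 7.5 mm above home.
- lap_top (a point): Centre of the flat top of the lap's knurled central boss. The boss is a plain cylinder 40 mm across, from the disc's top (8 mm) to 38 mm above the lap's underside: the place to grip it.
- cap: Retaining cap: knurled steel cylinder 30 mm across, 32 mm high, about 0.11 kg, closed on top, with a plain bore 15.4 mm across, 20 mm deep, open below. Origin: centre of the underside, z up. It stands mouth down in the tray. With the lap home the shaft stands 16 mm proud of the boss; the cap slips over it (no thread) until its rim rests on the boss.
- mat: Black rubber mat fixed to the bench, 165 x 165 mm, 4 mm thick, under the lap; origin at the centre of its underside.
- tray: Shallow steel tray fixed to the bench, 140 x 190 mm, floor 3 mm thick, rim 14 mm high, with the cap and the loupe in it; origin at the centre of its underside, long side along its y.
- loupe: Bystander: black eye loupe, 33 mm across, 24 mm high, in the tray; origin at the centre of its underside.
- hammer: Bystander: chasing hammer with a wooden handle, 230 mm long along its x, lying on the bench.
- mandrel: Bystander: tapered steel ring mandrel, 230 mm long, 25 mm at the thick end, lying on the bench; origin at the centre of the thick end, z along it.
- bench_block: Bystander: square steel bench block, 75 x 75 x 22 mm; origin at the centre of its underside.
- graver: Bystander: graver with a mushroom handle, 105 mm long, lying on the bench; origin at the handle's end.
- pliers: Bystander: pliers with blue handles, 155 mm long, lying on the bench; origin near the rivet.
- oil: Bystander: small white bottle of lapping oil, 44 mm across, 85 mm high; origin at the centre of its underside.
- spare_lap: Bystander: a worn plain lap, a flat dark steel disc 100 mm across, 6 mm thick, with a centre hole but no boss and no drive holes, lying on the bench; origin at the centre of its underside.
Mind the look-alikes: they are no part of the job. Of the things shaped like the lap, the aluminium one is meant. Leave any purple or red look-alike of the cap alone.

How it is judged:
By the outcome, as a careful person would: the job done as asked, in the order asked, and still so for the second after the job is handed in, with the robot touching nothing.
It also fails if it takes over 72 s, if anything falls off the work surface, if the arm or the gripper's body presses on something with over 40 N, if the wrist force passes 120 N, or if a joint passes its speed limit or range.

## Working session

There is one attempt and no reset: what is moved stays moved. The work goes in short steps, each a Python script; the robot and the scene stay as the last script left them, time stands still between calls to the robot, and variables do not carry over. Pictures are saved under pics/ and viewed, at most 10 in all, crops included, and the job is handed in when it is done.

```bash
ls; mkdir -p pics
python3 - <<'E'
from bench import r, viewer
import cv2,numpy as np
for n in("top","side"):
    f=viewer.grab_frame(n); cv2.imwrite(f"pics/{n}0.png",f["img"])
    print(n,f["fovy"],f["cx"],f["cy"],np.round(f["R"],4).tolist(),np.round(f["t"],1).tolist())
s=r.get_state(); print(s["t"],s["wrist_force"],s["opening"],r.hold_point_z,np.round(s["ee_rot"],3).tolist())
E
```

```text
pics
top 53.3340855340185 255.19673494993216 185.8169221722869 [[0.0254, -0.9997, 0.0075], [-0.99, -0.0262, -0.1389], [0.139, -0.0039, -0.9903]] [-18.8, 504.7, 1150.3]
side 44.59035648620214 260.3248917894036 190.50090456787743 [[0.8839, -0.4677, 0.0041], [-0.3164, -0.6043, -0.7313], [0.3445, 0.6451, -0.6821]] [-420.4, 235.6, 1653.0]
0.1 [ 0.63377869 -0.20284463  1.27306642] 85.68547193241479 18.700000000000003 [[-0.924, 0.382, -0.001], [0.382, 0.924, -0.001], [0.0, -0.001, -1.0]]
```

View pics/top0.png

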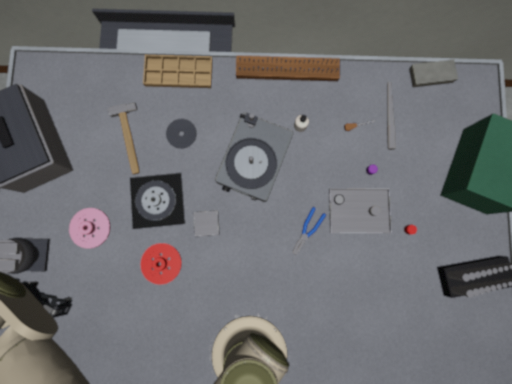

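View pics/side0.png

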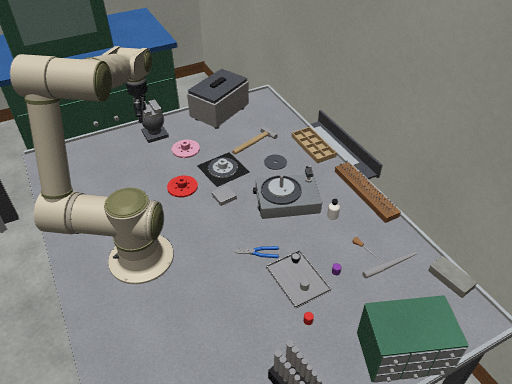

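The top view shows these lap candidates: aluminium on the mat (156,200), pink (89,228), red (161,264) and the dark flat spare (181,134). The cap candidates are the two cylinders in the tray, (340,199) and (374,211), one of which is the loupe, plus a purple one (372,169) and a red one (411,230). The hone's platen is at about (251,160). By the description I choose the aluminium lap. One close crop should settle which tray item is the cap.

Run:
```python
import cv2,numpy as np
t=cv2.imread("pics/top0.png");s=cv2.imread("pics/side0.png")
def c(im,x,y,w,h,W=400,H=300):return cv2.resize(im[y:y+h,x:x+w],(W,H),interpolation=cv2.INTER_CUBIC)
m=np.vstack([np.hstack([c(t,120,170,80,60),c(t,210,130,80,60)]),np.hstack([c(t,325,182,72,54),c(s,262,246,72,54)])])
cv2.imwrite("pics/crop1.png",m)
```

```text
(no output)
```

View pics/crop1.png

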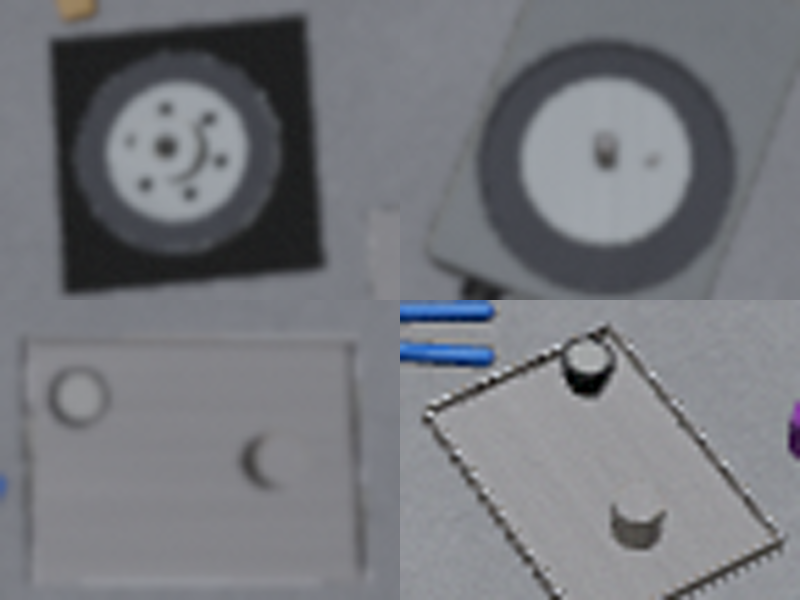

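The crop settles the cap. The black-sided cylinder at (340,199) is the loupe, and the all-steel one at (374,211) is the cap. The lap on the mat shows its six holes round the boss. The platen's drive pin is visible at about (260,162), to the right of the shaft. Next I localise these.

```bash
cat > h.py <<'E'
import numpy as np,cv2
from scipy.optimize import least_squares
from bench import r,viewer
def foc(f): return 192/np.tan(np.radians(f["fovy"])/2)
def proj(f,X):
    c=np.atleast_2d(X)@np.array(f["R"]).T+f["t"]
    return c[:,:2]/c[:,2:]*foc(f)+[f["cx"],f["cy"]]
def back(f,uv,z):
    uv=np.atleast_2d(uv).astype(float); R=np.array(f["R"]);C=-R.T@f["t"]
    d=np.c_[(uv-[f["cx"],f["cy"]])/foc(f),np.ones(len(uv))]@R
    return (C+d*((z-C[2])/d[:,2])[:,None])[:,:2]
def fitc(P,R=None):
    g=lambda p:np.hypot(*(P-p[:2]).T)-(p[2] if R is None else R)
    return least_squares(g,[*np.median(P,0),50],loss="soft_l1",f_scale=1).x
def down(yaw): # tool x axis at yaw, z down
    c,s=np.cos(yaw),np.sin(yaw); return np.array([[c,s,0],[s,-c,0],[0,0,-1.]])
E
python3 - <<'E'
from h import *
F={n:viewer.grab_frame(n) for n in("top","side")}
def blob(n,seed,z,thr):
    f=F[n];k=8
    g=cv2.cvtColor(f["img"],cv2.COLOR_BGR2GRAY)
    x0,y0=seed[0]-28,seed[1]-28
    b=cv2.resize(g[y0:y0+56,x0:x0+56],None,fx=k,fy=k,interpolation=cv2.INTER_CUBIC)
    m=(b>thr).astype(np.uint8);_,l=cv2.connectedComponents(m)
    s=l[28*k+8*3,28*k-8*6] ;m=(l==s).astype(np.uint8)
    c=max(cv2.findContours(m,0,1)[0],key=cv2.contourArea)[:,0]
    c=cv2.convexHull(c)[:,0]
    uv=(c+.5)/k-.5+[x0,y0]
    P=back(f,uv,z);p=fitc(P);print(n,seed,z,p.round(1),"n",len(P),"rms",np.std(np.hypot(*(P-p[:2]).T)).round(2),"gray",s);return p
g=cv2.cvtColor(F["top"]["img"],cv2.COLOR_BGR2GRAY);print(g[160,225:280].tolist());print(g[205,128:184].tolist())
h1=blob("top",(251,161),90,130);h2=blob("side",(281,188),90,130)
l1=blob("top",(156,201),12,140);l2=blob("side",(222,167),12,140)
for n in F:
    f=F[n];print(n,"tip",proj(f,[*h1[:2],144]),"base",proj(f,[*h1[:2],90]))
f=F["top"]
pin=back(f,[[260.4,161.8]],97)[0]; print("pin",pin,pin-h1[:2],np.hypot(*(pin-h1[:2])),np.degrees(np.arctan2(*(pin-h1[:2])[::-1])))
H=np.array([[165,108],[209,118],[221,160],[190,193],[145,184],[131,141]])/5+[120-.4,170-.4]
Q=back(f,H,12);c=fitc(Q,28);print("holes",c[:2],np.hypot(*(Q-c[:2]).T).round(1),(np.degrees(np.arctan2(*(Q-c[:2]).T[::-1]))%60).round(1))
print("bore",back(f,[[120+166/5-.4,170+147/5-.4]],42))
a=np.linspace(0,6.28,120)
def res(p):
    C=np.c_[p[0]+15*np.cos(a),p[1]+15*np.sin(a),0*a+3]
    t=proj(F["top"],C);s=proj(F["side"],C)
    return [t[:,0].min()-368,(t[:,1].min()+t[:,1].max())/2-210.9,s[:,0].mean()-304.6,s[:,1].max()-290.8]
q=least_squares(res,[350,-370]);print("cap",q.x,q.fun)
T=np.r_[q.x,35];print(proj(F["top"],T),proj(F["side"],T))
E
```

```text
[91, 74, 68, 70, 72, 71, 72, 73, 86, 122, 154, 161, 161, 161, 162, 161, 160, 161, 161, 161, 162, 160, 157, 139, 102, 92, 95, 97, 126, 154, 161, 162, 161, 159, 155, 152, 151, 157, 160, 162, 162, 158, 138, 94, 72, 69, 71, 71, 71, 70, 68, 81, 101, 115, 117]
[125, 122, 111, 78, 44, 32, 36, 52, 69, 70, 69, 70, 71, 89, 122, 148, 157, 158, 157, 150, 134, 128, 143, 157, 156, 148, 138, 128, 116, 115, 127, 145, 156, 161, 161, 160, 161, 162, 158, 140, 100, 73, 69, 68, 68, 69, 65, 49, 34, 32, 30, 31, 33, 32, 44, 78]
top (251, 161) 90 [569.7   9.7  49.5] n 64 rms 0.19 gray 4
side (281, 188) 90 [569.7  10.7  50.5] n 42 rms 0.35 gray 3
top (156, 201) 12 [455.6 307.7  41.5] n 59 rms 0.26 gray 1
side (222, 167) 12 [457.  312.   44.9] n 34 rms 3.42 gray 2
top tip [[250.65909773 157.8630217 ]] base [[250.73645254 161.68768669]]
side tip [[281.42287851 175.6415552 ]] base [[280.93233725 186.25323909]]
pin [568.67262794 -19.05149308] [ -1.00333007 -28.71362015] 28.73114430766916 -92.0012523181719
holes [455.95694351 308.02281016] [28.1 28.5 28.8 28.3 28.3 29.3] [18.3 17.7 19.5 20.9 19.6 19.6]
bore [[455.07171108 306.78895084]]
cap [ 440.64164757 -378.97209133] [-0.23936182 -0.42842285 -0.27958453  0.54864033]
[[375.72355941 209.68382797]] [[304.95367572 281.81147404]]
```

Run:
```python
from h import *
d=np.radians; p=np.array([455.7,307.8])
r.move_ptp([*p,90],down(d(30)))
r.line_to([*p,15],v=100); r.set_gripper(38,20)
s=r.get_state();print("g1",s["opening"],s["grasp_force"],s["wrist_force"],s["eef_pos"],r.hold_point_z)
r.set_gripper(60)
r.line_to([*p,50],v=100);r.move_ptp([*p,50],down(d(120)));r.line_to([*p,15],v=100)
r.set_gripper(38,20)
s=r.get_state();print("g2",s["opening"],s["grasp_force"],s["wrist_force"])
f=viewer.grab_frame("top");cv2.imwrite("pics/g2.png",f["img"])
r.set_gripper(38,50)
r.line_to([*p,40],v=60)
s=r.get_state();print("up",s["opening"],s["grasp_force"],s["wrist_force"],s["torque"],s["t"],s["qpos"])
```

```text
g1 37.9635355522899 7.526748708332889 [ 0.02671885 -1.79086773  3.57224337] [455.89168258 307.77769899  15.32187792] 18.700000000000003
g2 37.81908277105565 2.5528835580801257 [2.28077899 1.44223623 5.73106525]
up 38.09219261293557 0.0 [0.04298465 0.22631373 0.1250733 ] [-0.05644144  0.0289986  -0.01001812] 7.0083 [ 3.80955286e-01  5.51749121e-01  1.61416392e+00 -4.40855671e-05
  9.75799792e-01 -1.42639849e-01]
```

Run:
```python
from h import *
d=np.radians; p=np.array([455.7,307.8])
r.set_gripper(60);r.line_to([*p,40],orientation=down(d(30)));r.line_to([*p,15],v=100)
r.set_gripper(20,20);s=r.get_state();print("g1",s["opening"],s["grasp_force"],s["wrist_force"])
r.set_gripper(60);r.line_to([*p,45],v=100);r.line_to([*p,45],orientation=down(d(120)));r.line_to([*p,15],v=100)
r.set_gripper(20,20);s=r.get_state();print("g2",s["opening"],s["grasp_force"],s["wrist_force"])
r.set_gripper(20,60)
r.line_to([*p,45],v=60)
s=r.get_state();print("up",s["opening"],s["grasp_force"],s["wrist_force"],s["torque"],s["t"],s["eef_pos"])
for n in("top","side"):
  f=viewer.grab_frame(n);cv2.imwrite(f"pics/up_{n}.png",f["img"])
  u,v=proj(f,[*p,30])[0].astype(int);b=f["img"][v-45:v+45,u-60:u+60]
  globals()[n]=cv2.resize(b,(400,300),interpolation=cv2.INTER_CUBIC)
cv2.imwrite("pics/up.png",np.hstack([top,side]))
```

```text
g1 19.95980395012132 7.224483552854508 [-1.45627463  0.5166805  14.28154628]
g2 19.90596754567467 8.938682048774353 [-4.58049939 -2.62438959 18.00526116]
up 20.040031302801765 0.0 [-0.62486972 -0.22035523 -0.89310953] [-0.01763577 -0.01977099 -0.02302055] 14.3417 [455.60107942 307.7554331   44.87754057]
```

View pics/up.png

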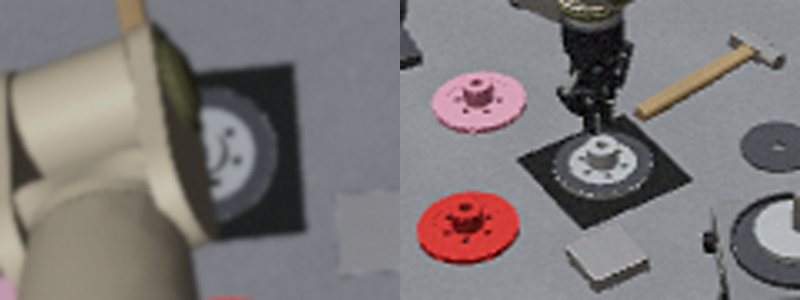

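The crop shows the gripper tips just above the boss and the lap still on the mat, so it wasn't gripped. I'll close in stages with readings and side pictures.

Run:
```python
from h import *
p=np.array([455.7,307.8]);L=[]
def snap():
  f=viewer.grab_frame("side");u,v=proj(f,[*p,40])[0].astype(int)
  L.append(cv2.resize(f["img"][v-22:v+23,u-30:u+30],(400,300),interpolation=cv2.INTER_CUBIC))
  s=r.get_state();print(s["opening"],s["grasp_force"],s["wrist_force"].round(1),s["eef_pos"][2].round(1),s["t"])
snap();r.set_gripper(60,40);snap();r.line_to([*p,15],v=100);snap()
for o in(45,40,35): r.set_gripper(o,40);snap()
snap()
cv2.imwrite("pics/dbg.png",np.vstack([np.hstack(L[:2]),np.hstack([L[2],L[5]])]))
```

```text
20.103852557012797 0.0 [-0.8  1.3 -0.4] 44.6 14.4917
60.158517229269975 0.0 [ 0.3 -0.1  0.1] 45.0 15.0083
59.90917191683952 0.0 [0.2 0.  0.4] 15.5 15.5083
45.09799534876765 0.0 [-0.1  0.  -0.3] 15.3 15.8583
39.908314442731616 2.4898779210070643 [1.6 1.5 5.2] 15.6 16.1417
34.969288511035806 6.388865207380583 [-0.6 -0.3 13.3] 16.4 16.4167
34.94536215977577 6.385773479644676 [-0.2  0.7 12.5] 16.4 16.4667
```

View pics/dbg.png

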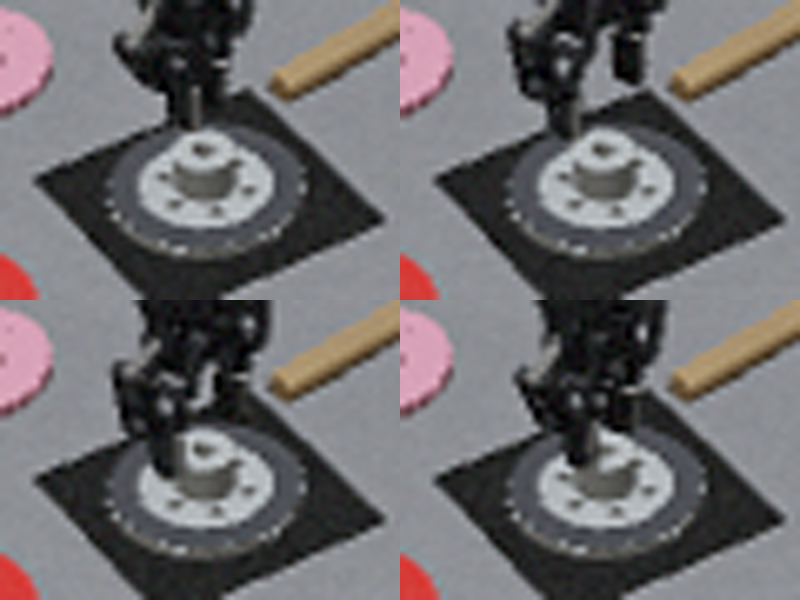

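Contact starts at 40 mm, but then the wrist is pushed up. The bottom-right view shows the tips only catching the boss's top edge, so the pads stand farther back than I allowed. I'll open to 46, lower until the tips feel the disc, back off, and grip.

Run:
```python
from h import *
d=np.radians; p=np.array([455.7,307.8])
r.set_gripper(46,20)
z=15
while z>-1:
  r.line_to([*p,z],v=40); F=r.get_state()["wrist_force"]
  if F[2]>3: break
  z-=1.0
print("stop",z,F.round(1))
z+=2.5;r.line_to([*p,z],v=40)
r.set_gripper(20,20);s=r.get_state();print("g1",s["opening"],s["grasp_force"],s["wrist_force"].round(1),s["eef_pos"].round(1),s["t"])
```

```text
stop -1.0 [ 0.4 -1.1 -0.5]
g1 38.82485206347556 20.274476632475853 [0.8 1.2 4.1] [456.2 308.    2. ] 21.2
```

```bash
cat >> h.py <<'E'
def phase(f,c,z,show=False):
    R=np.array(f["R"]);C=-R.T@f["t"];az=np.arctan2(C[1]-c[1],C[0]-c[0])
    a=az+np.radians(np.arange(-110,111,1.))
    g=cv2.cvtColor(f["img"],cv2.COLOR_BGR2GRAY).astype(np.float32)
    P=np.c_[c[0]+28*np.cos(a),c[1]+28*np.sin(a),0*a+z];uv=proj(f,P).astype(np.float32)
    v=cv2.remap(g,uv[:,:1],uv[:,1:],cv2.INTER_CUBIC)[:,0]
    deg=np.degrees(a)
    if show: print("az",np.degrees(az).round(),list(zip(deg[::5].round().astype(int).tolist(),v[::5].round().astype(int).tolist())))
    return deg,v
E
python3 - <<'E'
from h import *
d=np.radians; p=np.array([455.7,307.8])
r.set_gripper(62,20)
r.line_to([*p,1.5],v=100,orientation=down(d(75)));r.line_to([*p,1.5],v=100,orientation=down(d(30)))
r.set_gripper(20,20);s=r.get_state();print("g2",s["opening"],s["grasp_force"],s["wrist_force"].round(1),s["eef_pos"].round(1),s["t"])
r.set_gripper(20,60)
r.line_to([*p,30],v=60)
s=r.get_state();print("up",s["opening"],s["grasp_force"],s["wrist_force"].round(1),s["torque"].round(2),s["eef_pos"].round(1),s["t"])
f=viewer.grab_frame("side");u,v=proj(f,[*p,45])[0].astype(int)
cv2.imwrite("pics/lift.png",cv2.resize(f["img"][v-30:v+30,u-40:u+40],(800,600),interpolation=cv2.INTER_CUBIC))
phase(f,s["eef_pos"][:2],s["eef_pos"][2]+2.3+8,True)
E
```

```text
g2 38.877585722622484 20.447548762340375 [-1.4 -1.5  2.2] [455.8 307.7   1.7] 23.7417
up 37.44754725070872 60.40116582065821 [-0.9  0.1 -3.9] [-0.05 -0.02 -0.05] [455.6 307.7  29.9] 24.5833
az -112.0 [(-222, 113), (-217, 119), (-212, 137), (-207, 156), (-202, 172), (-197, 184), (-192, 191), (-187, 190), (-182, 183), (-177, 168), (-172, 145), (-167, 119), (-162, 111), (-157, 133), (-152, 167), (-147, 181), (-142, 184), (-137, 185), (-132, 187), (-127, 190), (-122, 192), (-117, 191), (-112, 146), (-107, 106), (-102, 113), (-97, 140), (-92, 171), (-87, 191), (-82, 188), (-77, 183), (-72, 182), (-67, 183), (-62, 181), (-57, 173), (-52, 152), (-47, 124), (-42, 109), (-37, 119), (-32, 147), (-27, 177), (-22, 192), (-17, 195), (-12, 193), (-7, 186), (-2, 163)]
```

View pics/lift.png

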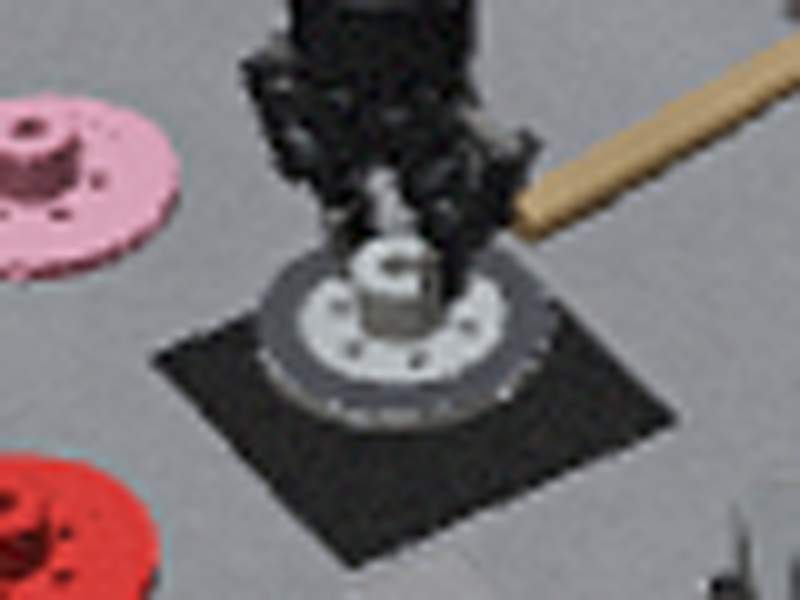

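The lap hangs level in the fingers, with front holes visible at about (355,350) and (415,358). The hole phase is about 17° mod 60. Now over the shaft and down, watching the force.

```bash
cat >> h.py <<'E'
H=np.array([569.7,10.1])
def st(m=""):
    s=r.get_state();print(m,"F",s["wrist_force"].round(1),"M",s["torque"].round(2),"p",s["eef_pos"].round(1),"op",round(s["opening"],1),"t",round(s["t"],2));return s
def lower(xy,z0,z1,step,v,lim):
    z=z0
    while z>z1:
        z=max(z-step,z1);r.line_to([*xy,z],v=v);F=r.get_state()["wrist_force"]
        if F[2]>lim or np.hypot(F[0],F[1])>10: return z,F
    return z,F
E
python3 - <<'E'
from h import *
d=np.radians; p=np.array([455.7,307.8])
r.line_to([*p,170],v=200)
r.move_ptp([*H,170],down(d(40.5)))
r.line_to([*H,148],v=80);r.hold(.2);st("above")
for n in("top","side"):
    f=viewer.grab_frame(n);cv2.imwrite(f"pics/ab_{n}.png",f["img"])
z,F=lower(H,148,130,2,40,2);st("stop %.1f"%z)
E
```

```text
above F [ 0.1  0.6 -3.1] M [ 0.02  0.03 -0.01] p [569.9  10.1 148.5] op 37.7 t 27.32
stop 130.0 F [ 5.9 -0.8 -2.2] M [-0.11 -1.07  0.  ] p [570.1  10.  130.1] op 37.8 t 29.68
```

Run:
```python
from h import *
c=H.copy();z=130
while z>91:
    z-=3;r.line_to([*c,z],v=40)
    F=r.get_state()["wrist_force"]
    c+=np.clip(F[:2]*.06,-.5,.5)
    if F[2]>3 or np.hypot(*F[:2])>15: print("stop");break
print(c);st("z %.1f"%z)
```

```text
[571.09521862  10.14154194]
z 91.0 F [ 0.5  1.5 -2.8] M [-0.01 -0.13 -0.  ] p [571.1  10.   90.9] op 37.5 t 32.92
```

The underside is already at about 93 mm, below the pin's top at 97.5, so the pin seems to be in a hole. Down to home, gently.

Run:
```python
from h import *
c=np.array([571.1,10.1])
z,F=lower(c,91,85.5,.5,20,3);s=st("stop %.1f"%z)
for n in("side",):
    f=viewer.grab_frame(n);u,v=proj(f,[*c,100])[0].astype(int)
    cv2.imwrite("pics/home.png",cv2.resize(f["img"][v-30:v+30,u-40:u+40],(800,600),interpolation=cv2.INTER_CUBIC))
```

```text
stop 87.5 F [-2.7  0.8  3.7] M [0.05 0.26 0.03] p [571.1  10.1  87.9] op 37.8 t 34.67
```

View pics/home.png

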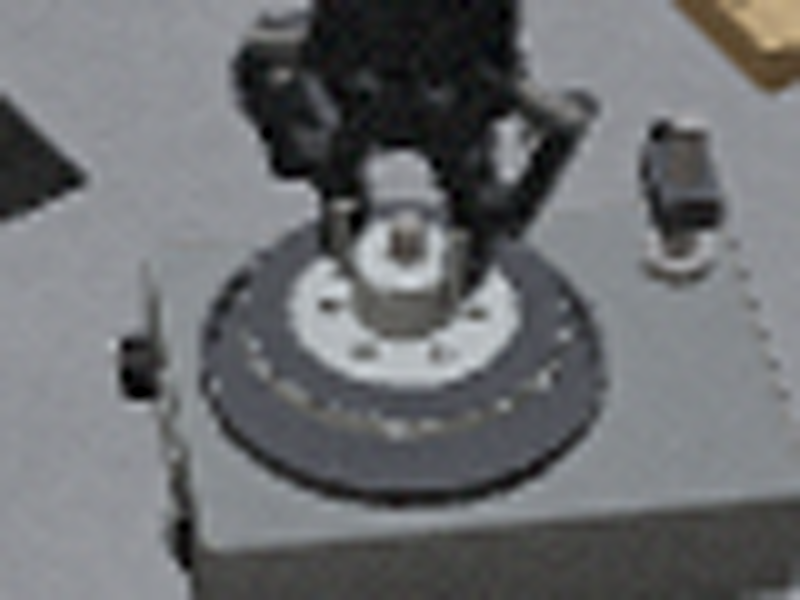

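The fingers met the platen at TCP 87.9, exactly the home height, having passed the 7.5 mm pin zone freely. The picture shows the lap flat inside the catch ring, the shaft in the boss at (405,240), and the pin in the front hole at (440,352). Next I release it, then centre and grip the cap.

Run:
```python
from h import *
d=np.radians; c=np.array([571.1,10.1]);q=np.array([440.6,-379.])
r.set_gripper(55,20);st("open")
r.line_to([*c,195],v=150)
r.move_ptp([*q,90],down(d(135)))
z,F=lower(q,90,26,64,120,3);z,F=lower(q,26,3,23,60,3);st("down")
r.set_gripper(15,20);st("g1")
r.set_gripper(55);r.line_to([*q,3],v=100,orientation=down(d(90)));r.line_to([*q,3],v=100,orientation=down(d(45)))
r.set_gripper(15,20);s=st("g2");print(s["grasp_force"])
r.set_gripper(15,35);r.line_to([*q,40],v=60);s=st("up");print(s["grasp_force"])
for n in("top","side"):
  f=viewer.grab_frame(n);cv2.imwrite(f"pics/cap_{n}.png",f["img"])
  u,v=proj(f,[*q,50])[0].astype(int) if n=="side" else proj(f,[*c,110])[0].astype(int)
  globals()[n]=cv2.resize(f["img"][v-24:v+24,u-32:u+32],(400,300),interpolation=cv2.INTER_CUBIC)
cv2.imwrite("pics/cap.png",np.hstack([top,side]))
```

```text
open F [0.4 0.2 1. ] M [-0.01  0.01  0.02] p [571.1  10.1  87.3] op 55.2 t 35.04
down F [ 0.6 -0.3  0.3] M [0.   0.03 0.07] p [ 440.6 -379.     2.8] op 55.0 t 39.17
g1 F [0.2 1.3 3.1] M [ 0.16  0.01 -0.03] p [ 440.8 -379.2    3.5] op 28.6 t 39.51
g2 F [-0.6  2.2  2.7] M [0.17 0.23 0.02] p [ 440.6 -378.9    3.1] op 28.4 t 42.09
19.63242620229721
up F [ 0.3 -0.6 -2. ] M [-0.01 -0.01 -0.03] p [ 440.5 -378.8   39.8] op 28.0 t 43.08
34.54350471496582
```

View pics/cap.png

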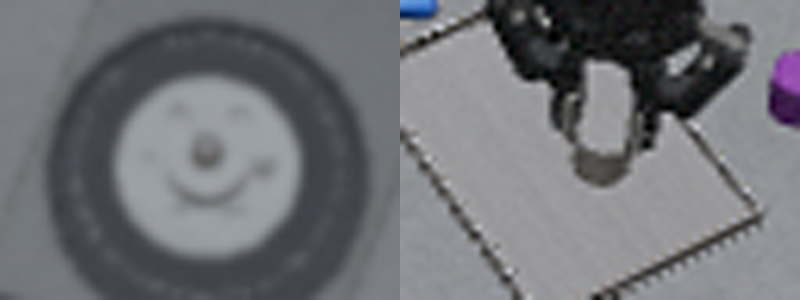

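The lap sits home with the pin in the hole at (262,165) of the left half. The cap is in the fingers at about (600,165). Over the shaft with it.

Run:
```python
from h import *
d=np.radians; c=np.array([571.1,10.1]);q=np.array([440.6,-379.])
r.line_to([*q,180],v=200)
r.move_ptp([*c,180],down(d(45)))
r.line_to([*c,148],v=80);r.hold(.2);st("above")
z=148
while z>125:
    z-=1.5 if z>131 else .5
    r.line_to([*c,z],v=30);F=r.get_state()["wrist_force"]
    if z<143:c+=np.clip(F[:2]*.06,-.4,.4)
    if F[2]>2 or np.hypot(*F[:2])>12: break
print(c);st("stop %.1f"%z)
f=viewer.grab_frame("side");u,v=proj(f,[*c,130])[0].astype(int)
cv2.imwrite("pics/capon.png",cv2.resize(f["img"][v-30:v+30,u-40:u+40],(800,600),interpolation=cv2.INTER_CUBIC))
```

```text
above F [-0.   0.7 -0.9] M [-0.03 -0.02 -0.04] p [571.4  10.  148.5] op 27.7 t 46.29
[571.02238621  10.28386574]
stop 128.0 F [-1.8  0.1  2.1] M [0.01 0.1  0.03] p [571.2  10.3 128.2] op 27.9 t 50.29
```

Contact came at TCP 128.2, which is the boss-top height. I'll release, retreat clear, and look once.

Run:
```python
from h import *
d=np.radians; c=np.array([571.1,10.2])
r.set_gripper(55,20);st("open");r.line_to([*c,230],v=150)
r.move_ptp([350,250,260],down(d(125)));st()
L=[]
for n in("top","side"):
  f=viewer.grab_frame(n);u,v=proj(f,[*c,120])[0].astype(int)
  L.append(cv2.resize(f["img"][v-30:v+30,u-40:u+40],(400,300),interpolation=cv2.INTER_CUBIC))
  print(n,[(t,((proj(f,[*c,t])[0]-[u-40,v-30])*5).round()) for t in(128,160)])
cv2.imwrite("pics/end.png",np.hstack(L))
```

```text
open F [0.2 0.  0.2] M [-0.03 -0.01  0.  ] p [571.1  10.3 127.9] op 54.7 t 50.72
 F [-1.   0.1 -0.3] M [-0.06  0.05  0.03] p [350.6 249.7 259.7] op 54.9 t 52.79
top [(128, array([203., 148.])), (160, array([202., 136.]))]
side [(128, array([203., 143.])), (160, array([204., 111.]))]
```

View pics/end.png

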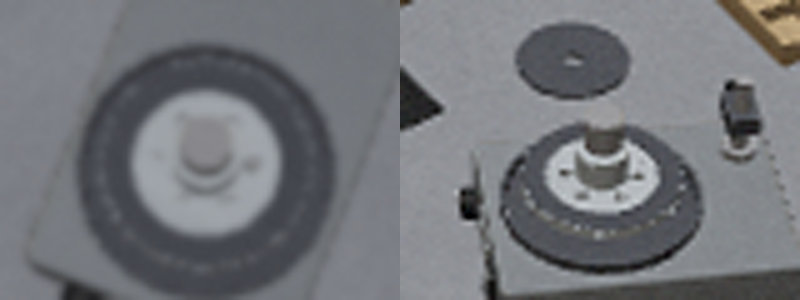

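The cap stands upright on the boss at (604,125), its top matching the predicted (604,111). The lap is flat and home, and the arm is clear.

```bash
python3 -c "
from bench import r
print(r.finish_job())"
```

```text
the job is handed in; nothing more can be done
None
```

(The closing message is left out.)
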